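# Clear the clamp and draw its jaws onto the filter cartridge with the turnbuckle

### The job

Lift the orange tube rack out from between the jaws of the filter clamp and stand it upright, wholly on the green-edged mat. Then push the bars of the clamp's turnbuckle sleeve round, their tops going away from the robot base, until both jaws have drawn in so that their red pointers stand over the green bands and the cartridge is held between the two rubber pads; do not push the jaws themselves, do not go past the bands, and leave the bottles and the tip box where they stand.

Things in the scene. Friction and masses are not known exactly. Their poses are not given: they have to be found in the camera images.
- clamp: Filter clamp fixed to the bench: aluminium deck 236 mm (own x, -123 to +113) by 270 mm (y), 14 mm thick, with two blue jaws, a turnbuckle between them (along y at x = 0) and a cartridge cradle (x = +86 mm). Origin on the bench under the turnbuckle's middle; x points away from the robot (yaw within 0.4 rad), z up. Two 10 mm guide rods along y at x = -52 and +54 mm, 25 mm above the bench.
- hub (a point): Middle of the turnbuckle sleeve, on its axis, 68 mm above the bench; axes as the clamp's. Sleeve: steel tube 84 mm long, at most 34 mm thick, with four straight bars 90 degrees apart like a cross, in the plane through this point square to the axis; bars 11 mm thick with orange ends, reaching 53 mm from the axis.
- sleeve (a joint): Turn of the sleeve (rad) about clamp +y: grows as the bars' tops go away from the robot (+x); each jaw draws in 4 mm per rad. 0 open, stop 7.6, start 0 to 2. A bar's angle from upright towards +x is this value plus a multiple of 90 degrees. Stays where left; takes 0.1 to 0.16 N m. Pads touch the cartridge from 4.9; pointers over the bands 5.3 to 6.7, middle 6.0. Jams at 3.2 on the rack.
- band_l (a point): Middle of the green band, 5.6 mm wide along y, on the deck's near edge (clamp x = -117, y = +75 mm), where the red pointer of jaw_l must stand.
- band_r (a point): The same for jaw_r, at clamp y = -75 mm.
- jaw_l: Blue jaw on the clamp's +y side, a plate 212 mm (x) by 14 mm (y), its top 86 mm above the bench. Origin in the middle of its inner face at deck level, at clamp y = 92 mm less 4 mm per rad of sleeve turn. A brass threaded rod 13 mm thick runs from it into the sleeve. A thin red pointer stands at its near end, 7 mm outside its inner face.
- jaw_r: The same jaw on the clamp's -y side (steel rod), origin at clamp y = -92 mm plus 4 mm per rad.
- pad_l: Round black rubber pad 32 mm wide on a sprung plunger (0.8 N per mm, 9.5 mm of travel), facing the cartridge from jaw_l. Origin in the centre of its face, 12 mm inside the jaw's inner face when free, 42 mm above the bench.
- pad_r: The same pad on jaw_r.
- cartridge: White filter cartridge with blue ends, a cylinder 40 mm thick and 121 mm long (its own y) lying loose in the cradle at clamp x = +86 mm. Origin at its centre, 42 mm above the bench. About 0.15 kg. It slides along the cradle as the pads reach it; no need to touch it.
- rack: Orange tube rack, 50 mm (own x) by 158 mm (own y) by 40 mm high (tube caps to 48 mm), 0.18 to 0.29 kg, with an upright square handle post 16 x 16 mm in its middle, 40 to 85 mm above its underside; no tube within 35 mm of the post. Origin at the centre of its underside. Starts on the deck (14 mm above the bench) between the jaws' near ends, about 3 to 14 mm from each.
- mat: Flat mat with a green edge and white middle, fixed to the bench, 110 mm (own x) by 200 mm (own y), 3 mm thick, left or right of the clamp. Origin at the centre of its underside. The rack goes here, its long side along the mat's long side.
- media_bottle: Clear bottle with an orange cap, 68 mm thick, 150 mm tall, on the other side of the clamp from the mat. Leave alone. Origin at the centre of its underside.
- amber_bottle: Amber bottle with a black cap, 40 mm thick, 100 mm tall, close by the clamp's -y edge. Leave alone. Origin at the centre of its underside.
- tip_box: White tip box with a green lid, 78 x 113 mm, 62 mm tall, just beyond the clamp. Leave alone. Origin at the centre of its underside.
There are look-alikes about, which are no part of the job. Of the things like the rack, leave any that is purple; of the rest the larger one is meant.

How it is judged:
By the outcome, as a careful person would: the job done as asked, in the order asked, and still so for the second after the job is handed in, with the robot touching nothing.
It also fails if it takes over 72 s, if anything falls off the work surface, if the arm or the gripper's body presses on something with over 40 N, if the wrist force passes 120 N, or if a joint passes its speed limit or range.

### The arm

A 6-joint arm with a two-finger parallel gripper is mounted at the origin on the work surface. World frame = base frame: x ahead of the robot, y to its left, z up, the work surface at z = 0. Lengths are in m, angles in rad, forces in N, time in s.
With the tool pointing down it reaches from about 0.375 to 0.9 m from the base axis. Payload 3.1 kg.
Tool frame: the origin (TCP) lies on the front face of the gripper's body, between the roots of the fingers; the fingertips stand 70 mm ahead of it and the grasp point (between the pads) lies 51 mm ahead of it; z points along the fingers, y is the line along which they close (so a half turn about z gives the same grasp; the last joint's range is limited). The gripper opens to 87 mm and grips with 3 to 60 N. Pads are 19 mm wide; open, the fingers measure 117 mm over their backs; the gripper's body (75 mm by 190 mm) begins 51 mm behind the grasp point.
Start: joints at [-1.452, 0.527, 1.433, -0, 1.181, -0.178], TCP at [0.183, -0.597, 0.292] pointing down, gripper open.
Joint ranges: [-3.08, 3.08], [-0.75, 2.2], [0.22, 2.44], [-1.43, 4.57], [0, 2.65], [-2.85, 2.85]. Speed limits (rad/s): [2.79, 2.79, 3.14, 3.14, 3.14, 3.14].

### API

Orientations are given as a unit quaternion [x, y, z, w].
In Python, from rig import robot, cams, ticket gives the robot as it stands. The module is installed in compiled form; this text tells all that it offers.
- The arm moves only by the shell command python3 -m crank 'ROWS' [FORCE]. ROWS is JSON, a list of rows, each a list of 7 numbers: the shift along the tool's x, y, z in cm, then the turn, a rotation vector about the tool's x, y, z in rad, then the closure, from 0 (fully open) to 1 (shut). A call has 1 to 5 rows; each row shifts and turns the commanded pose from where the row before left it, along the tool's axes as they then stand; what a row does not reach is not made up. A row lasts 1/8 s, in which the tool goes at most 62.5 mm and 10.7 degrees, less where a joint would pass 70% of its speed; a pose out of reach is approached as far as the arm can. A call is refused whole if a number of a shift passes 6.25 or a number of a turn 0.188, either way. A call with a gripper value outside its range is refused whole. The fingers move at their own pace and stop on an object; FORCE is the grip in N (left out, the last holds). Time passes only in rows, so rows that do not move let the fingers close. It gives the time, the measured TCP pose, the force, the opening and the grip force at its end, in the units of the state.
- robot.get_obs(): the state, without advancing time (a new reading comes with each control period).
- cams.camera(name): name is "side" or "top"; returns the picture (400x640x3 uint8, red, green, blue); there is no depth.
- cams.camera_info(name): a dict with "intrinsics" (3x3 intrinsics, pixels), "pose" (4x4, takes a point from camera to world coordinates). Camera axes: x right, y down, z forward; pixel columns grow to the right and rows downward; lengths in m; the calibration is good to about 2 mm. A picture is of the moment at which its call begins. camera_info takes no time and is no camera call.
- ticket.hand_in(): hands the job in; it is judged then, once.
The state is a dict: "time": time; "q": joint angles; "joint_velocities": joint speeds; "joint_torque": joint torques, N m; "position": TCP position; "tool_rot": TCP orientation; "ft_force": force on the tool from outside, world axes, zero at the start; "moment": the same for the moment, N m; "grip_width": finger opening in m; "grip_force": force on a finger pad.
Only numpy, scipy, OpenCV 4.12 (cv2) and the standard library are available. Lean on these libraries where they do the work, as an engineer would, in place of code of your own. Each camera call takes 0.05 s, during which the arm holds its last target. There are 200 camera calls.

## Working session

There is one attempt and no reset: what is moved stays moved. The work goes in short steps, Python scripts to look and compute and a shell command to move; the robot and the scene stay as the last step left them, time stands still between calls to the robot, and variables do not carry over. Pictures are saved under pics/ and viewed, at most 10 in all, crops included, and the job is handed in when it is done.

```bash
mkdir -p pics; python3 - <<'E'
from rig import robot,cams
import cv2,numpy as np
np.set_printoptions(precision=4,suppress=True)
for n in("top","side"):
    cv2.imwrite(f"pics/{n}0.png",cams.camera(n)[:,:,::-1]); i=cams.camera_info(n); print(n,i["intrinsics"],i["pose"])
o=robot.get_obs();print(o)
E
```

```text
top [[495.4388   0.     314.2071]
 [  0.     495.4388 200.8824]
 [  0.       0.       1.    ]] [[-0.0268 -0.9887  0.1475  0.3796]
 [-0.9996  0.0271  0.0001 -0.0169]
 [-0.0041 -0.1475 -0.9891  1.1871]
 [ 0.      0.      0.      1.    ]]
side [[432.3914   0.     323.5467]
 [  0.     432.3914 196.5823]
 [  0.       0.       1.    ]] [[-0.9106 -0.2151  0.353   0.1762]
 [-0.4129  0.5147 -0.7514  0.8059]
 [-0.02   -0.8299 -0.5575  0.6926]
 [ 0.      0.      0.      1.    ]]
{'time': 0.1, 'q': array([-1.4515,  0.5284,  1.4338, -0.    ,  1.1814, -0.1785]), 'joint_velocities': array([-0.0011, -0.0007, -0.0022, -0.0009, -0.0001, -0.0004]), 'joint_torque': array([  0.    , -44.0986, -17.7151,   0.0634,   0.0534,  -0.    ]), 'position': array([ 0.1833, -0.597 ,  0.2914]), 'tool_rot': array([ 0.9889,  0.1484,  0.    , -0.001 ]), 'ft_force': array([-0.3007,  0.1133,  0.0056]), 'moment': array([-0.0562, -0.0024,  0.0675]), 'grip_force': 0.0, 'grip_width': 0.08719051535344868}
```

View pics/top0.png

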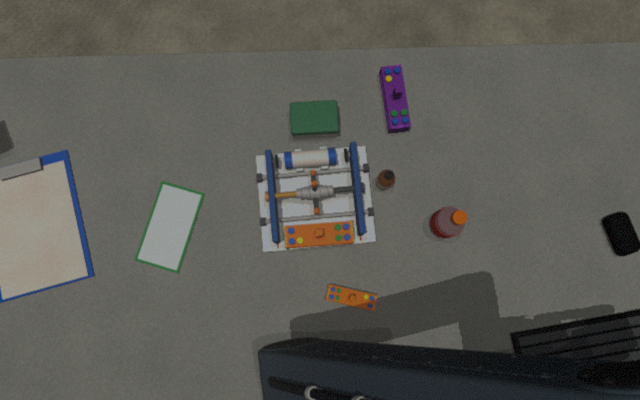

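View pics/side0.png

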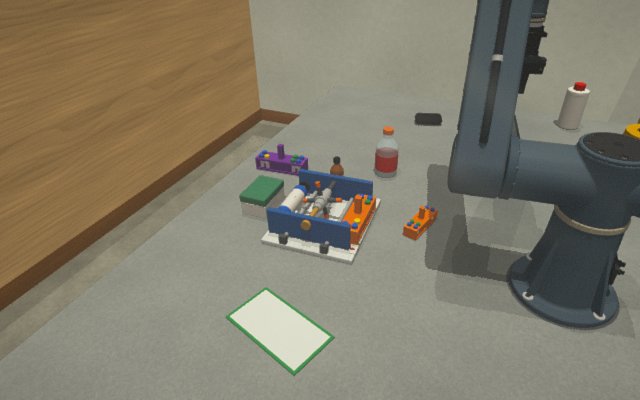

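The rack could be any of three: the orange one in the clamp at top (320,234), a small orange one at (351,297), or a purple one at (396,98). By the description it is the large orange one at (320,234). The mat is at (170,227). I'll check the choice in one close crop.

```bash
python3 - <<'E'
import cv2,numpy as np
t=cv2.imread("pics/top0.png")[135:260,245:400]; s=cv2.imread("pics/side0.png")[160:265,250:400]
f=lambda a:cv2.resize(a,(800,int(a.shape[0]*800/a.shape[1])),interpolation=cv2.INTER_CUBIC)
t=cv2.resize(t,None,fx=4.8,fy=4.8,interpolation=cv2.INTER_CUBIC)
s=cv2.resize(s,None,fx=5.3,fy=5.3,interpolation=cv2.INTER_CUBIC)
cv2.imwrite("pics/tc.png",np.clip(t*1.5,0,255).astype(np.uint8));cv2.imwrite("pics/sc.png",s)
E
```

```text
(no output)
```

View pics/tc.png

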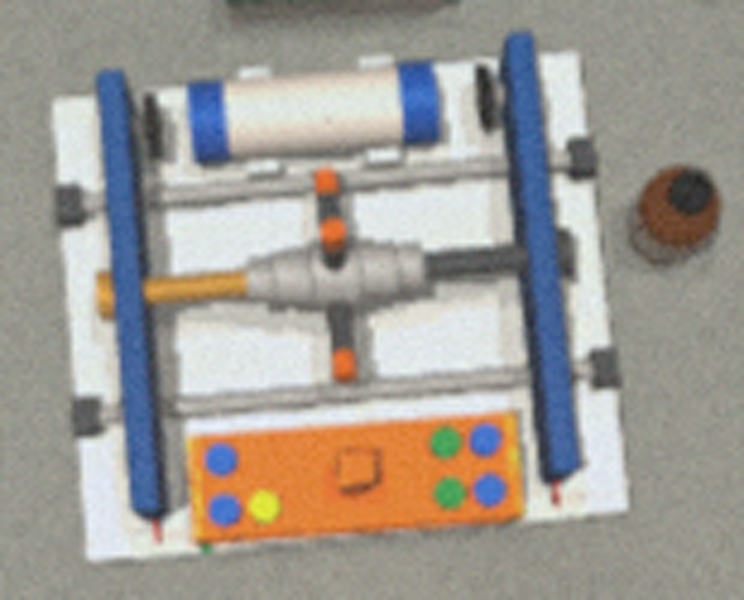

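View pics/sc.png

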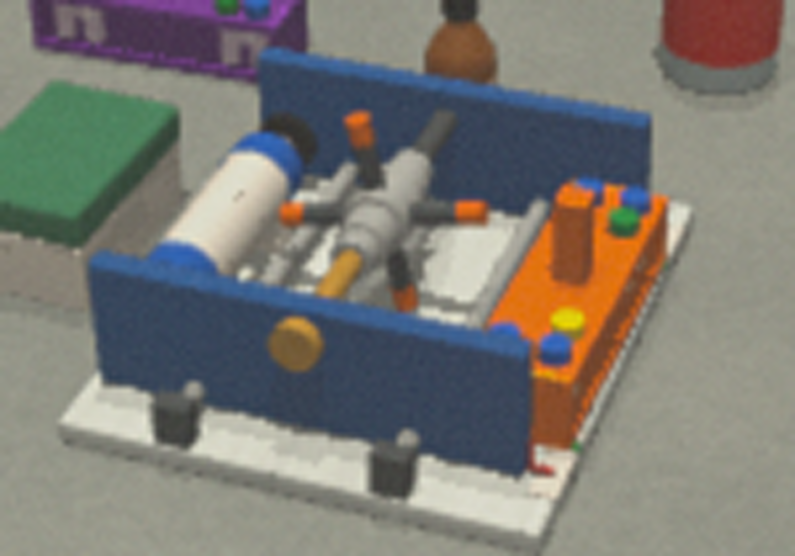

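The crops show the big rack with its handle post, at tc (358,468), between the jaws' near ends. The bars' ends are at tc (326,182), (332,234) and (344,364), and the deck corners are clear. Next I compute poses.

```bash
cat >h.py <<'E'
import numpy as np
from rig import robot,cams
from scipy.optimize import least_squares
from scipy.spatial.transform import Rotation as R
np.set_printoptions(precision=4,suppress=True)
I={n:cams.camera_info(n) for n in("top","side")}
def ray(n,uv):
    K,P=I[n]["intrinsics"],I[n]["pose"]; d=P[:3,:3]@np.linalg.inv(K)@[uv[0],uv[1],1]; return P[:3,3],d
def onz(n,uv,z):
    c,d=ray(n,uv); return c+d*(z-c[2])/d[2]
def proj(n,p):
    K,P=I[n]["intrinsics"],I[n]["pose"]; c=(np.atleast_2d(p)-P[:3,3])@P[:3,:3]; q=c@K.T; return q[:,:2]/q[:,2:]
def fit(world,loc):
    # 2D rigid: world = t + R(yaw) loc
    f=lambda v:((np.array(loc)@np.array([[np.cos(v[2]),np.sin(v[2])],[-np.sin(v[2]),np.cos(v[2])]])+v[:2])-np.array(world)[:,:2]).ravel()
    s=least_squares(f,[.5,0,0]); return s.x,s.fun
E
python3 - <<'E'
from h import *
tc=lambda u,v:(u/4.8+245,v/4.8+135)
sc=lambda u,v:(u/5.3+250,v/5.3+160)
C,r=fit([onz("top",tc(*p),.014) for p in((88,560),(53,98),(578,52),(628,512))],[(-.123,.135),(.113,.135),(.113,-.135),(-.123,-.135)])
print("clamp",C,r)
C2,r=fit([onz("side",sc(*p),.014) for p in((540,540),(62,425),(690,212))],[(-.123,.135),(.113,.135),(-.123,-.135)])
print("clamp side",C2,r)
k,r=fit([onz("top",tc(*p),.054) for p in((195,543),(192,437),(518,412),(523,517))],[(-.025,.079),(.025,.079),(.025,-.079),(-.025,-.079)])
print("rack",k,r, "post",onz("top",tc(360,467),.099))
m,r=fit([onz("top",p,.003) for p in((136,260),(162,182),(204,193),(179,271))],[(-.055,.1),(.055,.1),(.055,-.1),(-.055,-.1)])
m2=[onz("top",p,.003) for p in((136,260),(162,182),(204,193),(179,271))]
print("mat corners",m2, np.mean(m2,0))
print([onz("side",p,.003) for p in((227,319),(266,290),(332,336),(294,371))])
c,s=np.cos(C[2]),np.sin(C[2]); ex=np.array([c,s,0]);ey=np.array([-s,c,0]);h=np.array([C[0],C[1],.068])
for n,p in(("top",tc(326,182)),("top",tc(332,234)),("top",tc(344,364)),("side",sc(357,130)),("side",sc(290,212)),("side",sc(472,211)),("side",sc(404,297))):
    o,d=ray(n,p); q=o+d*(((h-o)@ey)/(d@ey))-h; print("bar",n,q@ex,q[2],np.degrees(np.arctan2(q@ex,q[2])))
E
```

```text
clamp [ 0.5666 -0.0189  0.0626] [-0.0014  0.0017  0.0009  0.0015  0.0013 -0.0016 -0.0008 -0.0016]
clamp side [ 0.5658 -0.0145  0.0668] [-0.0008  0.0011  0.0027  0.0026 -0.0019 -0.0037]
rack [ 0.4707 -0.0266  0.047 ] [ 0.0006 -0.0001 -0.      0.0017 -0.0004  0.0001 -0.0001 -0.0017] post [ 0.4717 -0.0277  0.099 ]
mat corners [array([0.4257, 0.4106, 0.003 ]), array([0.6128, 0.3522, 0.003 ]), array([0.5828, 0.2498, 0.003 ]), array([0.3971, 0.3079, 0.003 ])] [0.5046 0.3301 0.003 ]
[array([0.6097, 0.3566, 0.003 ]), array([0.5779, 0.2562, 0.003 ]), array([0.3982, 0.3101, 0.003 ]), array([0.4304, 0.4069, 0.003 ])]
bar top 0.05448052097941497 -0.044798951324596714 129.4302218316762
bar top 0.01856511138124006 0.006101382875777495 71.80700538194
bar top -0.04480729426146273 0.012217233541934658 -74.74837767846437
bar side 0.01305066710958104 0.045398103413676505 16.038442287897745
bar side 0.05012525228037478 -0.009913525526024813 101.18730440786383
bar side -0.044501592330270144 0.011855946555303476 -75.08197987521784
bar side -0.009054995365924317 -0.047406276147296034 -169.18628111009986
```

```bash
cat >>h.py <<'E'
def go(pos,yaw):
    "shift (cm, tool axes now) and turn (tool axes) from measured pose to TCP pos, tool down with tool x at yaw"
    o=robot.get_obs(); T=R.from_quat(o["tool_rot"])
    G=R.from_euler("z",yaw)*R.from_euler("x",np.pi)
    print("t",o["time"],"pos",o["position"],"F",o["ft_force"],"w",o["grip_width"],"grip",o["grip_force"])
    print("shift cm",100*T.inv().apply(np.array(pos)-o["position"]),"turn",(T.inv()*G).as_rotvec())
E
python3 - <<'E'
from h import *
tc=lambda u,v:(u/4.8+245,v/4.8+135)
C=np.array([.5663,-.0175]);c,s=np.cos(.064),np.sin(.064)
for p,z in((tc(157,528),.022),(tc(556,492),.022),(tc(163,513),.086),(tc(544,480),.086)):
    w=onz("top",p,z)[:2]-C; print(w@[c,s],w@[-s,c])
E
python3 -m crank '[[4,-4.2,0,0,0,0.05,0.5],[4,-4.2,0,0,0,0.05,0.5],[4,-4.2,0,0,0,0.05,0.5],[4,-4.2,0,0,0,0.05,0.5],[4,-4.2,0,0,0,0.05,0.5]]' 25
python3 - <<'E'
from h import *
go([.471,-.027,.25],.047)
E
```

```text
-0.10932875697035271 0.09635028681255023
-0.10955515262245928 -0.09971622578932197
-0.10690751785247495 0.08843122900263316
-0.10773665213891966 -0.08859497360186518
time: 0.72
position: [0.3384, -0.3511, 0.2921]
tool_rot: [1.0, 0.023, -0.0, -0.0]
ft_force: [-0.6, -0.0, 0.1]
grip_width: 0.0473
grip_force: 0.0
t 0.725 pos [ 0.3384 -0.3511  0.2921] F [-0.6316 -0.0336  0.0852] w 0.04733134868087894 grip 0.0
shift cm [ 14.7148 -31.7692   4.2203] turn [-0.0005  0.0001 -0.0016]
```

```bash

python3 -m crank '[[2.45,-5.3,0,0,0,0,0.5],[2.45,-5.3,0,0,0,0,0.5],[2.45,-5.3,0,0,0,0,0.5],[2.45,-5.3,0,0,0,0,0.5],[2.45,-5.3,0,0,0,0,0.5]]'
python3 -m crank '[[2.4,-5.2,0,0,0,0,0.5],[0,0,4,0,0,0,0.5],[0,0,4,0,0,0,0.5],[0,0,0,0,0,0,0.5],[0,0,0,0,0,0,0.5]]'
python3 - <<'E'
from h import *
go([.471,-.027,.128],.048)
E
```

```text
time: 1.35
position: [0.4479, -0.0805, 0.2922]
tool_rot: [1.0, 0.024, -0.0, 0.0]
ft_force: [0.9, -0.5, -0.2]
grip_width: 0.044
grip_force: 0.0
time: 1.98
position: [0.4696, -0.0296, 0.213]
tool_rot: [1.0, 0.024, 0.001, 0.0]
ft_force: [-0.1, -0.0, -1.1]
grip_width: 0.0436
grip_force: 0.0
t 1.975 pos [ 0.4696 -0.0296  0.213 ] F [-0.1332 -0.0247 -1.0737] w 0.043551067074490024 grip 0.0
shift cm [ 0.1397 -0.2515  8.5007] turn [ 0.0004 -0.0011 -0.0005]
```

```bash

python3 -m crank '[[0.15,-0.25,3,0,0,0,0.5],[0,0,3,0,0,0,0.5],[0,0,2.5,0,0,0,0.5],[0,0,0,0,0,0,0.5],[0,0,0,0,0,0,1]]' 25
python3 -m crank '[[0,0,0,0,0,0,1],[0,0,0,0,0,0,1],[0,0,0,0,0,0,1]]' 25
python3 -m crank '[[0,0,-1,0,0,0,1],[0,0,-1,0,0,0,1],[0,0,-2,0,0,0,1],[0,0,-3,0,0,0,1],[0,0,-4,0,0,0,1]]'
python3 -m crank '[[0,0,-4,0,0,0,1],[0,0,0,0,0,0,1],[0,0,0,0,0,0,1]]'
python3 - <<'E'
from h import *
import cv2
go([.504,.331,.20],1.272)
im=cams.camera("side")[:,:,::-1];cv2.imwrite("pics/lift.png",cv2.resize(im[60:280,200:460],None,fx=2.5,fy=2.5))
E
```

```text
time: 2.6
position: [0.4715, -0.0272, 0.1287]
tool_rot: [1.0, 0.024, 0.002, 0.0]
ft_force: [0.5, 0.0, 0.1]
grip_width: 0.0389
grip_force: 0.0
time: 2.98
position: [0.4707, -0.0266, 0.1279]
tool_rot: [1.0, 0.024, 0.001, 0.0]
ft_force: [0.1, 1.3, 4.9]
grip_width: 0.0159
grip_force: 25.0
time: 3.6
position: [0.4696, -0.0265, 0.238]
tool_rot: [1.0, 0.024, -0.001, -0.0]
ft_force: [0.9, -0.5, -1.2]
grip_width: 0.016
grip_force: 25.0
time: 3.98
position: [0.4695, -0.0264, 0.2769]
tool_rot: [1.0, 0.024, -0.001, -0.0]
ft_force: [-0.1, -0.3, -2.5]
grip_width: 0.0153
grip_force: 25.0
t 3.975 pos [ 0.4695 -0.0264  0.2769] F [-0.0739 -0.321  -2.4968] w 0.01527906976991185 grip 24.999238410964608
shift cm [  5.1659 -35.5326   7.6936] turn [-0.0013  0.001  -1.2242]
```

View pics/lift.png

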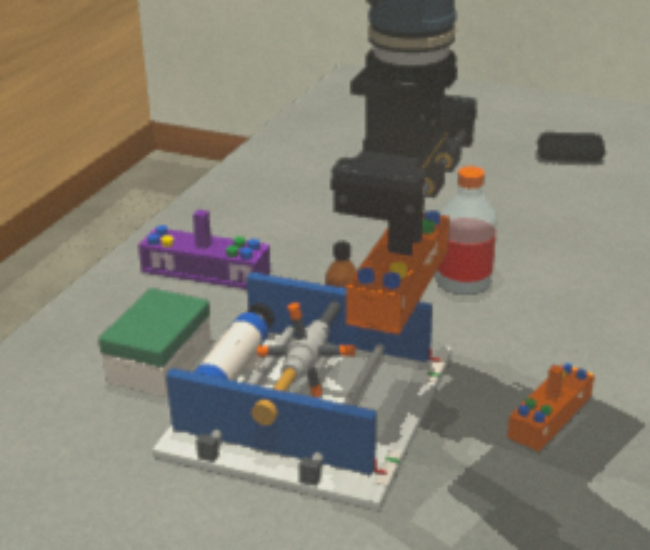

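The rack hangs level and clear of the jaws. The sleeve has not moved: its bar ends are at lift (293,311) and (347,350).

```bash

python3 -m crank '[[0.4,-2.6,0,0,0,0,1],[0.7,-4.7,0,0,0,0,1],[0.7,-4.7,0,0,0,0,1],[0.7,-4.7,0,0,0,0,1],[0.7,-4.7,0,0,0,0,1]]'
python3 -m crank '[[0.7,-4.7,0,0,0,0,1],[0.7,-4.7,0,0,0,0,1],[0.4,-2.5,0,0,0,0,1],[0.3,-2.2,0,0,0,-0.1,1],[0,0,0,0,0,-0.16,1]]'
python3 -m crank '[[0,0,0,0,0,-0.16,1],[0,0,0,0,0,-0.16,1],[0,0,0,0,0,-0.16,1],[0,0,0,0,0,-0.16,1],[0,0,0,0,0,-0.16,1]]'
python3 -m crank '[[0,0,1,0,0,-0.16,1],[0,0,3,0,0,0,1],[0,0,4,0,0,0,1],[0,0,0,0,0,0,1],[0,0,0,0,0,0,1]]'
python3 - <<'E'
from h import *
go([.504,.331,.118],1.272)
E
```

```text
time: 4.65
position: [0.4912, 0.1899, 0.2752]
tool_rot: [1.0, 0.024, -0.002, 0.0]
ft_force: [0.5, -0.6, -1.8]
grip_width: 0.0157
grip_force: 25.0
time: 5.28
position: [0.5054, 0.3318, 0.2746]
tool_rot: [0.988, 0.157, -0.002, 0.0]
ft_force: [0.0, -0.1, -2.5]
grip_width: 0.0157
grip_force: 25.0
time: 5.9
position: [0.5054, 0.33, 0.2747]
tool_rot: [0.849, 0.528, -0.003, -0.0]
ft_force: [-0.3, 1.0, -1.8]
grip_width: 0.0157
grip_force: 25.0
time: 6.52
position: [0.5066, 0.3305, 0.1971]
tool_rot: [0.806, 0.592, -0.0, -0.0]
ft_force: [0.1, 0.2, -1.5]
grip_width: 0.0159
grip_force: 25.0
t 6.525 pos [0.5066 0.3305 0.1971] F [ 0.1477  0.1876 -1.5338] w 0.015942848424602474 grip 24.99910777900368
shift cm [-0.0307 -0.2551  7.9056] turn [-0.0005  0.0004 -0.0042]
```

```bash

python3 -m crank '[[0,-0.25,3,0,0,0,1],[0,0,3,0,0,0,1],[0,0,1,0,0,0,1],[0,0,0.5,0,0,0,1],[0,0,0.4,0,0,0,1]]'
python3 -m crank '[[0,0,0.1,0,0,0,1],[0,0,0,0,0,0,1]]'
```

```text
time: 7.15
position: [0.505, 0.3316, 0.1194]
tool_rot: [0.806, 0.592, 0.001, 0.0]
ft_force: [0.7, -0.7, -1.0]
grip_width: 0.0159
grip_force: 25.0
time: 7.4
position: [0.5043, 0.3313, 0.1178]
tool_rot: [0.806, 0.592, 0.0, 0.0]
ft_force: [-1.1, 0.2, -2.1]
grip_width: 0.0159
grip_force: 25.0
```

```bash

python3 -m crank '[[0,0,0.1,0,0,0,1],[0,0,0.05,0,0,0,1],[0,0,0,0,0,0,1]]'
python3 -m crank '[[0,0,0,0,0,0,0.6],[0,0,0,0,0,0,0.6],[0,0,0,0,0,0,0.6],[0,0,-2,0,0,0,0.6],[0,0,-5,0,0,0,0.6]]'
python3 -m crank '[[0,0,-6,0,0,0,0.8],[0,0,-4,0,0,0,1],[0,0,0,0,0,0.16,1],[0,0,0,0,0,0.16,1],[0,0,0,0,0,0.16,1]]'
python3 -m crank '[[0,0,0,0,0,0.16,1],[0,0,0,0,0,0.16,1],[0,0,0,0,0,0.16,1],[0,0,0,0,0,0.16,1],[0,0,0,0,0,0.08,1]]'
python3 - <<'E'
from h import *
import cv2
C=np.array([.5663,-.0185]);c,s=np.cos(.064),np.sin(.064)
p=C+np.array([c,s])*-.032
go([*p,.22],.064)
t=cams.camera("top")[150:290,100:380,::-1];cv2.imwrite("pics/mat.png",cv2.resize(np.clip(t*1.4,0,255).astype(np.uint8),None,fx=2.8,fy=2.8,interpolation=cv2.INTER_CUBIC))
E
```

```text
time: 7.78
position: [0.5043, 0.3313, 0.117]
tool_rot: [0.806, 0.592, 0.001, 0.0]
ft_force: [-0.7, -1.1, 5.7]
grip_width: 0.0159
grip_force: 25.0
time: 8.4
position: [0.5025, 0.3305, 0.1839]
tool_rot: [0.806, 0.592, -0.003, -0.001]
ft_force: [1.6, 0.9, 0.1]
grip_width: 0.035
grip_force: 0.0
time: 9.02
position: [0.5038, 0.3312, 0.2858]
tool_rot: [0.924, 0.381, 0.0, -0.0]
ft_force: [0.1, 0.6, 0.5]
grip_width: 0.0013
grip_force: 0.0
time: 9.65
position: [0.5039, 0.3312, 0.2855]
tool_rot: [0.999, 0.032, -0.0, 0.0]
ft_force: [-0.2, -0.6, 0.4]
grip_width: 0.0002
grip_force: 0.0
t 9.65 pos [0.5039 0.3312 0.2855] F [-0.2146 -0.6282  0.4494] w 0.00019065071412123578 grip 0.0
shift cm [ 0.773  35.2936  6.5549] turn [0.0002 0.0005 0.0007]
```

View pics/mat.png

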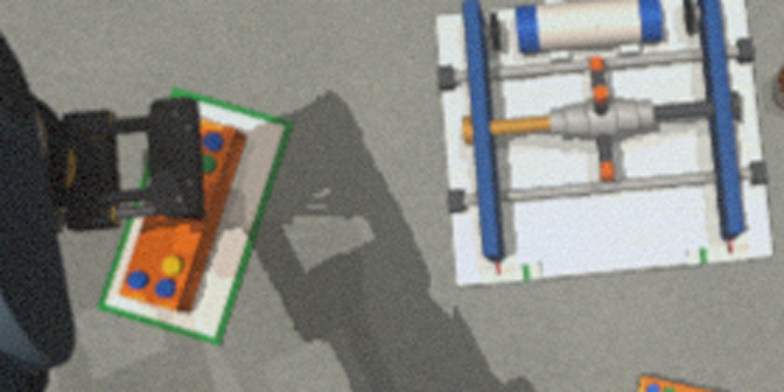

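The rack stands within the mat, with its long side along the mat's. The bands show at mat.png (526,271) and (703,255), with the pointers outside them at (498,267) and (730,246). Now to the turnbuckle.

```bash

python3 -m crank '[[0.2,5,0,0,0,0,1],[0.2,5,0,0,0,0,1],[0.2,5,0,0,0,0,1],[0.2,5,0,0,0,0,1],[0,5,0,0,0,0,1]]' 
python3 -m crank '[[0,5,0,0,0,0,1],[0,5,0,0,0,0,1],[0,0.3,3,0,0,0,1],[0,0,3.5,0,0,0,1],[0,0,0,0,0,0,1]]' 
cat >>h.py <<'E'
def clamp(x,h):
    "deltas to put fingertip bottom centre at clamp x, h above hub axis (mm)"
    c,s=np.cos(.064),np.sin(.064); p=np.array([.5663,-.0185])+np.array([c,s])*x/1000
    o=robot.get_obs()["position"]; d=o[:2]-[.5663,-.0185]
    print("now x,y,h mm",1e3*(d@[c,s]),1e3*(d@[-s,c]),1e3*(o[2]-.138)); go([*p,.138+h/1000],.064)
E
python3 -c "
from h import *
clamp(-32,26)"
```

```text
time: 10.32
position: [0.5291, 0.0808, 0.2858]
tool_rot: [0.999, 0.035, 0.0, 0.0]
ft_force: [1.2, -0.2, -0.1]
grip_width: 0.0004
grip_force: 0.0
time: 10.95
position: [0.5341, -0.0203, 0.2186]
tool_rot: [0.999, 0.034, -0.003, -0.001]
ft_force: [0.3, 0.5, -0.2]
grip_width: 0.0007
grip_force: 0.0
now x,y,h mm -32.21796424141641 0.24639505027204256 80.56158113612608
t 10.95 pos [ 0.5341 -0.0203  0.2186] F [ 0.2747  0.469  -0.1622] w 0.0006557245072067033 grip 0.0
shift cm [0.056  0.0361 5.4559] turn [-0.0021  0.0063  0.004 ]
```

```bash

python3 -m crank '[[0,0,3,0,0,0,1],[0,0,2.4,0,0,0,1],[0,0,0,0,0,0,1],[1,0,0,0,0,0,1],[1,0,0,0,0,0,1]]' 
python3 -m crank '[[0.8,0,0,0,0,0,1],[0.8,0,0,0,0,0,1],[0.8,0,0,0,0,0,1],[0.7,0,0,0,0,0,1],[0.6,0,0,0,0,0,1]]' 
python3 -m crank '[[0,0,0,0,0,0,1]]'
python3 - <<'E'
from h import *
import cv2
clamp(24.5,26)
im=cams.camera("side")[:,:,::-1];cv2.imwrite("pics/p1.png",cv2.resize(im[160:265,250:400],None,fx=5,fy=5,interpolation=cv2.INTER_CUBIC))
E
```

```text
time: 11.58
position: [0.5578, -0.0192, 0.1684]
tool_rot: [0.999, 0.034, 0.002, 0.0]
ft_force: [0.7, -0.1, 0.4]
grip_width: 0.0004
grip_force: 0.0
time: 12.2
position: [0.5935, -0.0164, 0.1667]
tool_rot: [0.999, 0.034, 0.0, -0.0]
ft_force: [-2.6, -0.9, 1.3]
grip_width: 0.0004
grip_force: 1.1
time: 12.32
position: [0.5943, -0.0165, 0.167]
tool_rot: [0.999, 0.034, 0.002, 0.0]
ft_force: [-0.3, 0.1, 0.4]
grip_width: 0.0007
grip_force: 0.4
now x,y,h mm 28.075678982610206 0.164945628106266 29.049467745695388
t 12.325 pos [ 0.5943 -0.0165  0.167 ] F [-0.3353  0.1182  0.4026] w 0.0007100796641688796 grip 0.42645991779863834
shift cm [-0.3586  0.015   0.3038] turn [ 0.0004 -0.0032  0.0037]
```

View pics/p1.png

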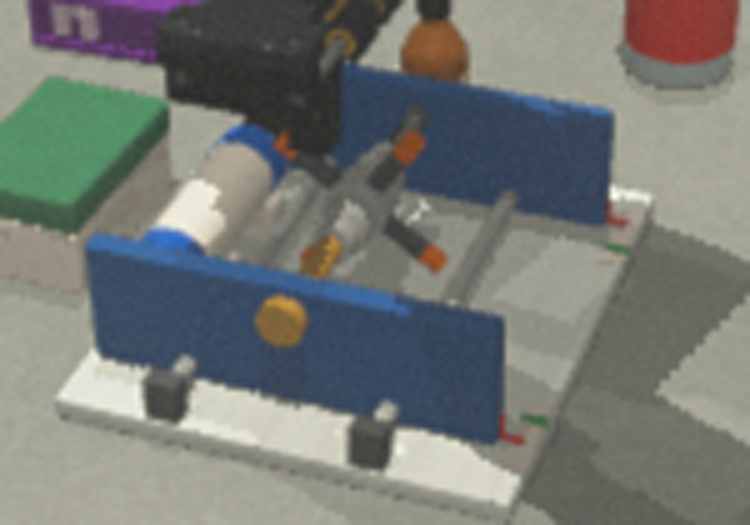

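The finger has swung bar A over. Its end is now at p1 (286,148), the next bar's end at (408,147) and a third at (433,258).

```bash
cat >>h.py <<'E'
def bars(pts,n="side"):
    c,s=np.cos(.064),np.sin(.064); ex=np.array([c,s,0]);ey=np.array([-s,c,0]);h=np.array([.5663,-.0175,.068])
    for p in pts:
        o,d=ray(n,p); q=o+d*(((h-o)@ey)/(d@ey))-h; print("bar",q@ex,q[2],np.degrees(np.arctan2(q@ex,q[2])))
E
python3 - <<'E'
from h import *
bars([(u/5+250,v/5+160) for u,v in((286,148),(408,147),(433,258))])
E
```

```text
bar 0.0411277730965027 0.02524268198388574 58.45996113291888
bar -0.02518802068956266 0.03981511764910933 -32.318449661805666
bar -0.03812847898395875 -0.02519480258042811 -123.45620883588269
```

```bash

python3 -m crank '[[0,0,-3.5,0,0,0,1],[-3.9,0,0,0,0,0,1],[-3.9,0,0,0,0,0,1],[0,0,0,0,0,0,1],[0,0,4,0,0,0,1]]'
python3 -c "
from h import *
clamp(-50,24)"
python3 -m crank '[[1,0,0,0,0,0,1],[1,0,0,0,0,0,1],[1,0,0,0,0,0,1],[1,0,0,0,0,0,1],[1,0,0,0,0,0,1]]' 
python3 -m crank '[[0.8,0,0,0,0,0,1],[0.8,0,0,0,0,0,1],[0.5,0,0,0,0,0,1],[0,0,0,0,0,0,1]]' 
python3 -c "
from h import *
clamp(28,24)"
```

```text
time: 13.0
position: [0.5193, -0.0229, 0.1644]
tool_rot: [0.999, 0.034, 0.006, 0.002]
ft_force: [0.1, -0.1, 0.3]
grip_width: 0.0002
grip_force: 0.0
now x,y,h mm -47.1729282898649 -1.3943056426431406 26.369413415890747
t 13.0 pos [ 0.5193 -0.0229  0.1644] F [ 0.1222 -0.0525  0.3101] w 0.00021863288260801973 grip 0.0
shift cm [-0.2853 -0.1413  0.2328] turn [ 0.0039 -0.0128  0.0033]
time: 13.62
position: [0.5651, -0.0184, 0.1627]
tool_rot: [0.999, 0.034, -0.001, 0.0]
ft_force: [-5.0, -1.1, 3.4]
grip_width: 0.0005
grip_force: 3.1
time: 14.12
position: [0.5872, -0.0171, 0.162]
tool_rot: [0.999, 0.034, 0.001, 0.0]
ft_force: [-1.3, 0.7, 0.4]
grip_width: 0.0006
grip_force: 0.7
now x,y,h mm 20.934345497737688 0.08422201776971083 24.023797029507133
t 14.125 pos [ 0.5872 -0.0171  0.162 ] F [-1.2836  0.6861  0.4355] w 0.0005622961441520376 grip 0.6993986014276743
shift cm [0.7065 0.0111 0.0044] turn [ 0.0004 -0.0029  0.0037]
```

```bash

python3 -m crank '[[0.7,0,0,0,0,0,1],[0,0,0,0,0,0,1],[0,0,-4,0,0,0,1],[-3.9,0,0,0,0,0,1],[-3.9,0,0,0,0,0,1]]' 
python3 -m crank '[[0,0,0,0,0,0,1],[0,0,4,0,0,0,1],[0,0,0,0,0,0,1],[1,0,0,0,0,0,1],[1,0,0,0,0,0,1]]' 
python3 -m crank '[[1,0,0,0,0,0,1],[1,0,0,0,0,0,1],[1,0,0,0,0,0,1],[1,0,0,0,0,0,1],[0.8,0,0,0,0,0,1]]' 
python3 -m crank '[[0.8,0,0,0,0,0,1],[0,0,0,0,0,0,1],[0,0,0,0,0,0,1]]' 
python3 - <<'E'
from h import *
import cv2
clamp(28,24)
im=cams.camera("side")[:,:,::-1];cv2.imwrite("pics/p2.png",cv2.resize(im[160:265,250:400],None,fx=5,fy=5,interpolation=cv2.INTER_CUBIC))
E
```

```text
time: 14.75
position: [0.516, -0.0223, 0.2027]
tool_rot: [0.999, 0.034, 0.003, 0.001]
ft_force: [0.1, -0.9, 0.6]
grip_width: 0.0003
grip_force: 0.0
time: 15.38
position: [0.5358, -0.0206, 0.1629]
tool_rot: [0.999, 0.034, -0.0, 0.0]
ft_force: [-5.4, -0.6, 3.4]
grip_width: 0.0003
grip_force: 2.4
time: 16.0
position: [0.582, -0.0169, 0.1612]
tool_rot: [0.999, 0.034, -0.002, -0.0]
ft_force: [-4.9, -0.6, 0.3]
grip_width: 0.0001
grip_force: 1.8
time: 16.38
position: [0.5923, -0.0168, 0.1622]
tool_rot: [0.999, 0.034, 0.002, 0.0]
ft_force: [-0.3, 0.3, 0.2]
grip_width: 0.0002
grip_force: 0.1
now x,y,h mm 26.00460620840852 -0.0021714015969067552 24.17632441228318
t 16.375 pos [ 0.5923 -0.0168  0.1622] F [-0.3216  0.2831  0.1992] w 0.00020222341105036472 grip 0.10366503847762942
shift cm [0.1995 0.0005 0.0184] turn [ 0.0007 -0.0038  0.0036]
```

View pics/p2.png

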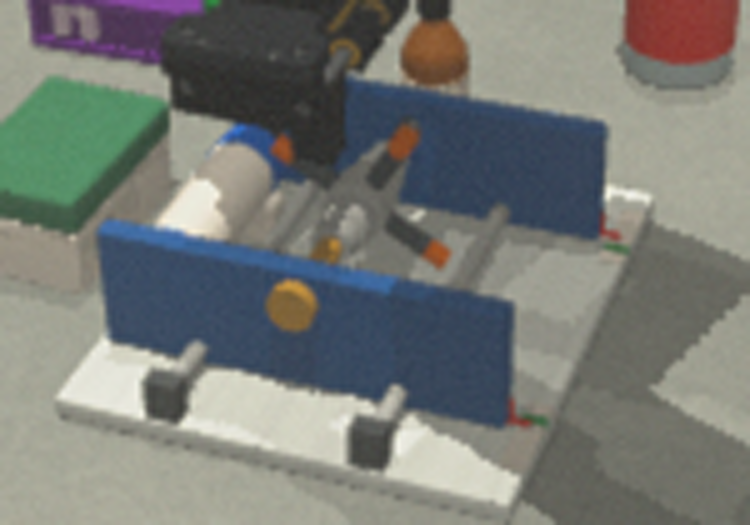

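The jaws have drawn in. The pointers, at p2 (515,412) and (605,228), now stand just short of the bands, which fits a turn of about 4.2 rad. One more stroke, to a bar angle of about 65°, should give about 5.85 rad.

```bash

python3 -m crank '[[0,0,-4,0,0,0,1],[-3.9,0,0,0,0,0,1],[-3.7,0,0,0,0,0,1],[0,0,0,0,0,0,1],[0,0,4,0,0,0,1]]' 
python3 -m crank '[[0,0,0,0,0,0,1],[1,0,0,0,0,0,1],[1,0,0,0,0,0,1],[1,0,0,0,0,0,1],[1,0,0,0,0,0,1]]' 
python3 -m crank '[[1,0,0,0,0,0,1],[1,0,0,0,0,0,1],[0.8,0,0,0,0,0,1],[0.6,0,0,0,0,0,1],[0,0,0,0,0,0,1]]' 
python3 -c "
from h import *
clamp(28.5,23)"
```

```text
time: 17.05
position: [0.5188, -0.0229, 0.1642]
tool_rot: [0.999, 0.034, 0.006, 0.002]
ft_force: [0.8, 0.1, -0.5]
grip_width: 0.0007
grip_force: 0.0
time: 17.68
position: [0.5555, -0.019, 0.1625]
tool_rot: [0.999, 0.034, 0.0, 0.0]
ft_force: [-3.1, -0.7, 3.6]
grip_width: 0.0004
grip_force: 2.2
time: 18.3
position: [0.5899, -0.0168, 0.1619]
tool_rot: [0.999, 0.034, 0.001, 0.0]
ft_force: [-1.6, -0.2, 0.9]
grip_width: 0.0007
grip_force: 0.9
now x,y,h mm 23.62722901809479 0.23684443234246938 23.867232916220534
t 18.3 pos [ 0.5899 -0.0168  0.1619] F [-1.6213 -0.2335  0.9334] w 0.0006672985270863403 grip 0.8715987391769886
shift cm [0.487  0.0255 0.0877] turn [ 0.0002 -0.0019  0.0038]
```

```bash

python3 -m crank '[[0.5,0,0.1,0,0,0,1],[0,0,0,0,0,0,1],[0,0,-4,0,0,0,1],[0,0,-5,0,0,0,1],[0,0,-5,0,0,0,1]]' 
python3 -m crank '[[0,-5,0,0,0,0,1],[0,-5,0,0,0,0,1],[0,-5,0,0,0,0,1],[0,-5,0,0,0,0,1],[0,0,0,0,0,0,1]]' 
python3 - <<'E'
from h import *
import cv2
clamp(0,150)
a=cams.camera("side")[160:265,250:400,::-1];b=cams.camera("top")[135:260,245:400,::-1]
a=cv2.resize(a,None,fx=3.9,fy=3.9,interpolation=cv2.INTER_CUBIC)[:300];a=cv2.resize(cams.camera("side")[160:265,250:400,::-1],(430,300),interpolation=cv2.INTER_CUBIC)
b=cv2.resize(np.clip(b*1.4,0,255).astype(np.uint8),(744,600),interpolation=cv2.INTER_CUBIC)
cv2.imwrite("pics/e_top.png",b);cv2.imwrite("pics/e_side.png",a)
E
```

```text
time: 18.92
position: [0.5951, -0.0167, 0.3026]
tool_rot: [0.999, 0.034, 0.002, 0.0]
ft_force: [0.6, -0.4, -0.0]
grip_width: 0.0005
grip_force: 0.0
time: 19.55
position: [0.5807, 0.1867, 0.3013]
tool_rot: [0.999, 0.036, 0.002, -0.001]
ft_force: [-0.4, 1.0, -0.4]
grip_width: 0.0007
grip_force: 0.0
now x,y,h mm 27.517497632680765 203.83888222872798 163.3044027783494
t 19.55 pos [0.5807 0.1867 0.3013] F [-0.3574  0.9959 -0.4139] w 0.0006580296355972453 grip 0.0
shift cm [-2.9361 20.3608  1.2898] turn [-0.0014 -0.0042  0.0088]
```

View pics/e_top.png

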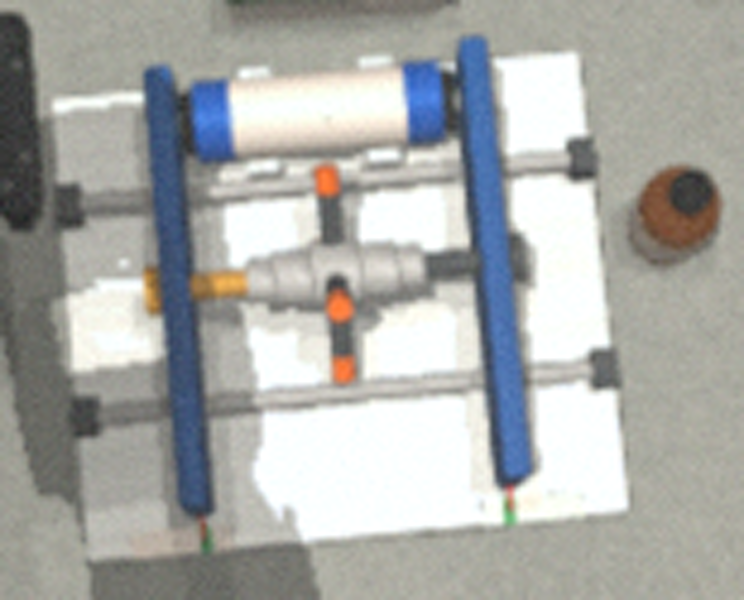

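In e_top.png both red pointers stand in line with the green bands: (203,525) with (208,540), and (511,490) with (510,510). The cartridge sits between the two black pads. I'll check the bar angle once with numbers and check the neighbouring things, then hand in.

```bash
python3 - <<'E'
from h import *
c,s=np.cos(.064),np.sin(.064)
for t in(5.3,5.5,5.7,5.85,6.0,6.3):
    a=[t+k*np.pi/2 for k in range(4)]
    P=np.array([[.5663+c*.048*np.sin(x),-.0175+s*.048*np.sin(x),.068+.048*np.cos(x)] for x in a if np.cos(x)>-.6])
    print(t,((proj("top",P)-[245,135])*4.8).round(0).tolist())
import cv2
a=cv2.imread("pics/top0.png").astype(int);b=cams.camera("top")[:,:,::-1].astype(int)
for n,(x0,x1,y0,y1) in dict(media=(425,475,200,245),amber=(375,400,165,195),tip=(285,345,95,140)).items(): print(n,np.abs(a-b)[y0:y1,x0:x1].mean())
E
```

```text
5.3 [[340.0, 350.0], [327.0, 204.0], [325.0, 204.0]]
5.5 [[339.0, 335.0], [326.0, 191.0]]
5.7 [[337.0, 317.0], [325.0, 182.0], [340.0, 365.0]]
5.85 [[336.0, 303.0], [324.0, 177.0], [341.0, 371.0]]
6.0 [[335.0, 287.0], [324.0, 175.0], [341.0, 374.0]]
6.3 [[332.0, 256.0], [324.0, 177.0], [342.0, 374.0]]
media 18.935111111111112
amber 18.034666666666666
tip 16.725925925925925
```

The bar ends match a turn of about 5.83 rad, well inside the 5.3 to 6.7 range. The amber bottle and tip box are at the same crop pixels as before, and the arm never came near the media bottle.

```bash
python3 -c "
from rig import ticket
print(ticket.hand_in())"
```

```text
the job is handed in; nothing more can be done
None
```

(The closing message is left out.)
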